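# Close a crucible and hold it up in the tongs

## Robot

A 6-joint arm with a two-finger parallel gripper is mounted at the origin on the work surface. World frame = base frame: x ahead of the robot, y to its left, z up, the work surface at z = 0. Lengths are in mm, angles in degrees, forces in N, time in s.
With the tool pointing down it reaches from about 350 to 850 mm from the base axis. Payload 8.1 kg.
Tool frame: the origin (TCP) lies at the very end of the fingers, on their centre line; the grasp point (between the pads) lies 19 mm behind it (r.grip_depth is the distance from the TCP to the grasp point, in mm); y points along the fingers, z is the direction in which the jaws open and shut, and the axes are right-handed (so a half turn about y gives the same grasp; the last joint's range is limited). The gripper opens to 85 mm and grips with 20 to 120 N. Pads are 22 mm wide; open, the fingers measure 114 mm over their backs; the gripper's body (76 mm by 85 mm) begins 54 mm behind the grasp point. The pads swing forward as they close: fully open they stand 13 mm farther back than shut.
Start: joints at [62.888, 7.471, 85.268, -0, 87.261, -4.893], TCP at [226.871, 555.459, 231.292] pointing down, gripper open.
Joint ranges: [-169.43, 169.43], [-51.17, 129.36], [1.28, 143.12], [-76.62, 256.62], [0, 156.53], [-152.29, 152.29]. Speed limits (degrees/s): [136.94, 136.94, 159.86, 180, 180, 180].

## Interface

Orientations are given as [roll, pitch, yaw] about the fixed x, y, z axes, in that order (R = Rz(yaw) Ry(pitch) Rx(roll)).
In Python, from bench import readout, eyes, r gives the robot as it stands. The module is installed in compiled form; this text tells all that it offers.
- The arm moves only by the tool move_arm, never from a script. Its argument "motion" is text: rows parted by semicolons, each of 6 numbers parted by spaces: the shift along the world's x, y, z in cm, then the turn, a rotation vector about the world's x, y, z in degrees. A call has 1 to 10 rows; each row is the pose to reach, as a shift and turn from the pose commanded when the call began; what a row does not reach only later rows make up. A row lasts 1/12 s, in which the tool goes at most 41.7 mm and 7.16 degrees, less where a joint would pass 70% of its speed; a pose out of reach is approached as far as the arm can. A call with a gripper value outside its range is refused whole. "fingers" is the finger opening in cm, from 0 to 8.54, set as the call begins (left out, the last holds). The fingers move at their own pace and stop on an object; "squeeze" is the grip in N (left out, the last holds). Time passes only in rows, so rows that repeat a pose let the fingers close. It gives the time, the measured TCP pose, the force and the opening at its end, in the units of the state.
- readout.sense(): the state, without advancing time (a new reading comes with each control period).
- eyes.snapshot(name): name is "scene" or "top"; returns a dict with "image" (420x560x3 uint8, blue, green, red), "fx", "fy", "cx", "cy" (pixels), "dist_coeffs" ([k1, k2, p1, p2, k3] as OpenCV has them; the pictures are not rectified), "world_to_cam" (4x4, takes a point from world to camera coordinates). Camera axes: x right, y down, z forward; pixel columns grow to the right and rows downward; lengths in mm; the calibration is good to about 2 mm. A picture is of the moment at which its call begins. There is no depth.
- r.hand_in(): hands the job in, once; it reports no verdict.
The state is a dict: "time": time; "joint_pos": joint angles; "qd": joint speeds; "joint_efforts": joint torques, N m; "tool_pos": TCP position; "tcp_rot": TCP orientation; "ft_force": force on the tool from outside, world axes, zero at the start; "wrist_torque": the same for the moment, N m; "finger_gap": finger opening in mm.
Only numpy, scipy, OpenCV 4.12 (cv2) and the standard library are available. Lean on these libraries where they do the work, as an engineer would, in place of code of your own. Each camera call takes 0.05 s, during which the arm holds its last target. There are 200 camera calls.

## Task

The lid of the small crucible on the tripod is cocked: first press it down until it sits level and closed on the rim. Then take the spring tongs from their rest, close their jaws around the crucible and lift it straight up, upright and still closed, about 10 cm above the tripod, carrying it only with the tongs and never with the fingers. Finish while holding it there in the tongs, steady and clear of everything else, and leave the glassware, the mortar and the tube rack where they stand.

Things in the scene. Friction and masses are not known exactly. Their poses are not given: they have to be found in the camera images.
- crucible_center (a point): Centre (half-way up) of the loose reddish-brown crucible: an upright straight-walled pot 40 mm in diameter and 36 mm high, with a rim flange 46 mm in diameter in its top 3 mm; about 70 g, standing on the tripod. Its z axis is up; its x axis points to the side where the lid stands up (the lid is low at -x, raised at +x). Any yaw.
- lid_top (a point): Middle of the upper face of the white disc lid (46 mm in diameter, 4 mm thick) on the crucible. Its -x edge is already caught on the rim and acts as a stiff hinge; its +x edge stands up 9 to 15 mm. When seated the upper face lies level, 22.5 mm above crucible_center. x axis: along the lid towards the raised edge; z axis: out of the upper face.
- lid (a joint): How far the lid is cocked, rad: 0 = level and closed, about 0.2 to 0.33 at the start. It stays where it is left; pushing it down takes about 3 to 5 N on the middle of the lid, less towards the raised edge.
- tripod: Low fixed tripod with a round dark gauze plate, 90 mm in diameter, its top 40 mm above the work surface. Origin on the work surface under its centre.
- rest: Fixed blue tongs rest, base 170 x 70 x 6 mm, with two crossbars (tops 30 mm above the work surface) at x = -70 mm (60 mm wide in y, 16 mm thick) and x = +60 mm (100 mm wide in y, 12 mm thick); between them is free room for fingers beside the tongs. Origin on the work surface under its centre; x axis along the tongs, towards their jaws.
- tongs: The loose spring tongs lying flat on the two crossbars (90 g in all): the body origin is on the centre line, on the underside, under tongs_grip. x axis along the tongs towards the jaws, z axis up. The hinge pin (22 mm in diameter, 18 mm high) is at x = -75 mm; two steel arms reach from it to the jaws.
- tongs_grip (a point): Grip centre, between the two black pads, 12 mm above the tongs' underside; x axis to the jaws. Pads 52 mm long (x), 24 mm high; width over their outer faces (y): 58 mm open, 40 mm with the jaws on the crucible, 28 mm shut. Pinch them across y from above. Squeezed to about 54 mm the tongs can be carried with jaws still open; 30 to 60 N closes them on the crucible.
- tongs_jaw (a point): Middle between the jaws, 100 mm ahead (+x) of tongs_grip, 2 mm lower. The jaws are shallow V plates 20 mm high (from the tongs' underside up), 29 mm long; open, the free gap is about 74 mm; they close around a 40 mm round body. Hold the crucible by its wall below the flange, jaw middle level with crucible_center or up to 2 mm lower.
- tongs_l (a joint): Closing angle of each arm (both move alike), rad: 0 = open, about 0.12 with the jaws on the crucible, 0.2 = shut. A spring opens them, pushing outward with about 4 N on each pad when open and 8 N when closed on the crucible.
- flask_big: Bystander: loose conical glass flask, 80 mm wide, 130 mm high; origin at the centre of its underside.
- flask_small: Bystander: loose conical glass flask, 60 mm wide, 100 mm high; origin at the centre of its underside.
- mortar: Bystander: loose white bowl-shaped mortar, 90 mm wide, 50 mm high; origin at the centre of its underside.
- rack: Bystander: loose blue test tube rack, 50 x 170 mm, 106 mm high with its tubes; origin at the centre of its underside.
Mind the look-alikes: they are no part of the job. Of the things that look like the tongs, the smaller one is meant. There is more than one size of the part that bears crucible_center; the job needs the smaller.

How it is judged:
By the outcome, as a careful person would: the job done as asked, in the order asked, and still so for the second after the job is handed in, while the arm keeps its last pose, push and grip.
It also fails if it takes over 51 s, if anything falls off the work surface, if the arm or the gripper's body presses on something with over 40 N, if the wrist force passes 120 N, or if a joint passes its speed limit or range.

## Working session

There is one attempt and no reset: what is moved stays moved. The work goes in short steps, Python scripts to look and compute and a tool call to move; the robot and the scene stay as the last step left them, time stands still between calls to the robot, and variables do not carry over. Pictures are saved under pics/ and viewed, about 8 in all and at most 12, crops included, and the job is handed in when it is done.

Besides the shell and the picture viewer there is one more tool, called by a JSON object that holds its "fn" and its "kwargs". move_arm: Moves the arm, as the interface text tells. Its arguments: {"type":"object","properties":{"motion":{"type":"string"},"fingers":{"type":"number"},"squeeze":{"type":"number"}},"required":["motion"]}

```bash
mkdir -p pics; cat > h.py <<'E'
import numpy as np, cv2
from bench import readout, eyes, r
def snap(n, f=None):
    s=eyes.snapshot(n)
    if f: cv2.imwrite(f,s["image"])
    return s
def K(s): return np.array([[s["fx"],0,s["cx"]],[0,s["fy"],s["cy"]],[0,0,1.]])
def ray(s,p):
    u=cv2.undistortPoints(np.array([[p]],float),K(s),np.array(s["dist_coeffs"],float))[0,0]
    T=np.array(s["world_to_cam"]); R,t=T[:3,:3],T[:3,3]
    return -R.T@t, R.T@np.array([u[0],u[1],1])
def onz(s,p,z):
    o,d=ray(s,p); return o+d*(z-o[2])/d[2]
def proj(s,P):
    T=np.array(s["world_to_cam"])
    return cv2.projectPoints(np.array(P,float).reshape(-1,1,3),cv2.Rodrigues(T[:3,:3])[0],T[:3,3],K(s),np.array(s["dist_coeffs"],float))[0].reshape(-1,2)
E
python3 - <<'E'
from h import *
a=snap("scene","pics/s0.png");b=snap("top","pics/t0.png")
for s in(a,b):
    o,d=ray(s,(280,210));print(o.round(),d.round(2),s["fx"])
print(readout.sense())
E
```

```text
[1204.  674.  651.] [-0.59 -0.61 -0.53] 447.7259634675515
[ 310.  -20. 1229.] [ 0.19  0.01 -0.98] 448.85452519824247
{'time': 0.1, 'joint_pos': array([ 6.28869897e+01,  7.51063115e+00,  8.53246689e+01,  1.40445310e-03,
        8.72610397e+01, -4.89304958e+00]), 'qd': array([-0.04785627, -0.0272872 , -0.09073763,  0.01200758, -0.04145859,
       -0.00494345]), 'joint_efforts': array([ 1.06674954e-03, -5.70949066e+01, -5.01941836e+01, -1.60565246e-04,
        7.84680858e-03,  2.24159481e-05]), 'tool_pos': array([226.63945185, 555.00706306, 230.33527447]), 'tcp_rot': array([-9.00958691e+01,  9.61502324e-03, -2.22200370e+01]), 'ft_force': array([ 0.39915706,  0.48449927, -0.53202039]), 'wrist_torque': array([ 0.0486615 ,  0.08193966, -0.01929389]), 'finger_gap': 85.38750906437097}
```

View pics/s0.png

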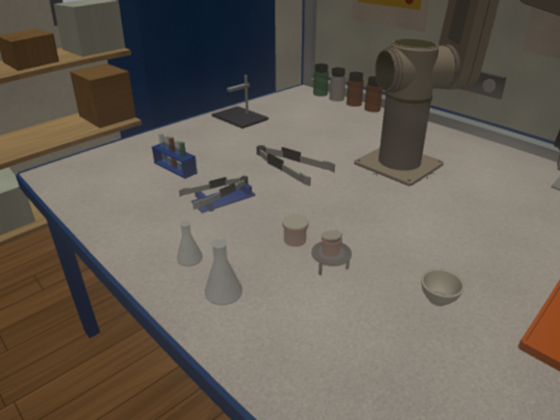

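View pics/t0.png

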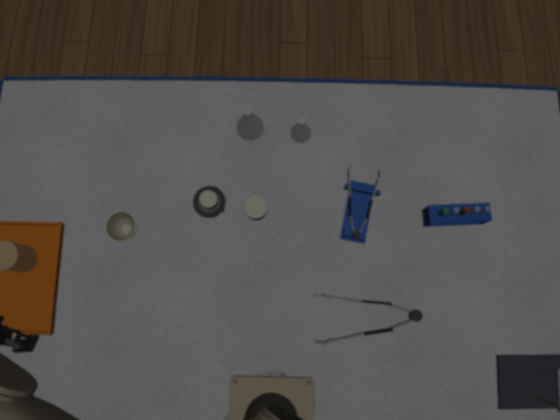

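The scene view shows the crucible on the tripod at (331,245), the tongs on the rest at (222,192), and larger look-alikes at (295,230) and (295,162). In the top view, the tripod is at (209,201) and the rest at (360,210) with its jaws pointing up in the image. Next I'll zoom in.

```bash
python3 - <<'E'
from h import *
a=cv2.imread("pics/s0.png");b=cv2.imread("pics/t0.png")
def crop(im,x,y,w,h,f=None): return np.clip(cv2.resize(im[y:y+h,x:x+w],(400,300),interpolation=cv2.INTER_CUBIC)*1.6,0,255).astype(np.uint8)
m=np.vstack([np.hstack([crop(b,180,176,60,45),crop(b,320,160,80,100*3//4+15)]),np.hstack([crop(a,300,220,64,48),crop(a,175,165,88,66)])])
cv2.imwrite("pics/c1.png",m)
E
```

```text
(no output)
```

View pics/c1.png

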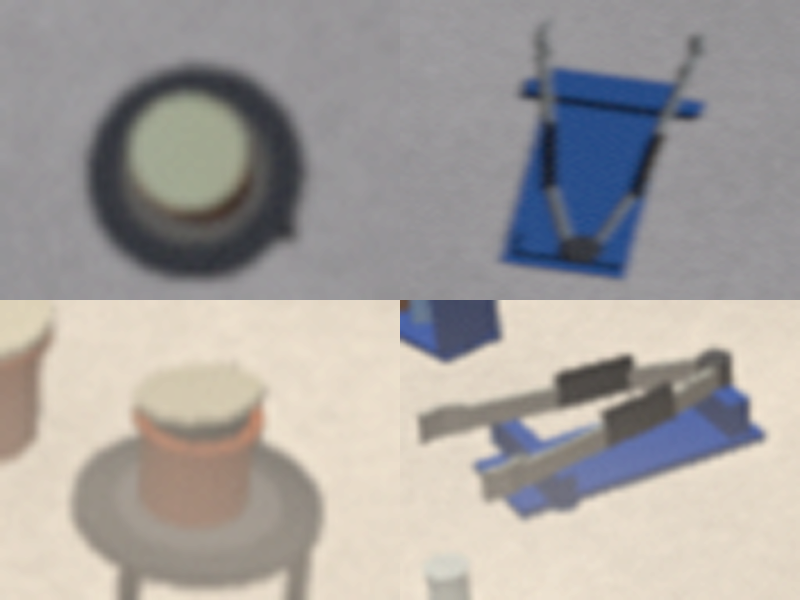

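```bash
python3 - <<'E'
from h import *
s=snap("top");im=s["image"];g=im.sum(2).astype(int)
# lid
hsv=cv2.cvtColor(im,cv2.COLOR_BGR2HSV)
def ell(mask,z,tag,minA=60):
    cs,_=cv2.findContours(mask.astype(np.uint8),cv2.RETR_EXTERNAL,cv2.CHAIN_APPROX_NONE)
    for c in cs:
        if cv2.contourArea(c)<minA: continue
        e=cv2.fitEllipse(c); print(tag,np.round(e[0],2),np.round(e[1],1),"world",onz(s,e[0],z).round(1),cv2.contourArea(c))
def roi(m,x0,y0,x1,y1):
    k=np.zeros(m.shape,bool);k[y0:y1,x0:x1]=1;return m&k
print(im[199,207],im[215,209],im[190,220],im[230,200], im[200,368],im[233,357],im[176,349],im[210,360])
tri=roi(g<200,190,180,235,222); 
ell(tri,40,"tripod")
b,gg,rr=[im[:,:,i].astype(int) for i in range(3)]
bt=roi(gg>rr+4,185,180,235,225)&(g>230); ell(bt,84,"lid")
np.set_printoptions(linewidth=250)
print(g[184:222:1,190:230:1][::2,::2])
dark=roi(g<110,338,165,385,245)
n,l,st,ce=cv2.connectedComponentsWithStats(dark.astype(np.uint8))
for i in range(1,n):
    if st[i,4]>8: print(st[i],ce[i].round(2),onz(s,ce[i],52).round(1))
E
```

```text
[ 91 104 101] [39 35 34] [66 63 63] [96 94 96] [83 47 23] [38 35 34] [75 74 73] [86 50 27]
tripod [208.9  201.54] [31.1 31.8] world [564.5 181.2  40. ] 774.5
[[289 288 283 288 285 282 286 290 287 271 277 281 285 288 290 288 288 284 282 283]
 [288 287 288 290 289 277 261 227 194 168 168 186 214 251 279 292 289 282 286 283]
 [290 288 291 296 273 216 155 121 115 113 111 111 116 135 200 272 284 283 282 284]
 [295 295 291 270 189 120 129 180 228 235 213 155 117 115 121 192 267 284 285 286]
 [291 291 284 204 114 132 225 287 293 297 291 270 208 129 108 118 191 269 286 281]
 [295 290 241 131 115 211 291 298 297 295 296 294 280 191 122 107 131 240 287 277]
 [287 279 184 114 134 266 298 300 295 300 296 295 293 244 150 113 111 189 277 281]
 [285 258 143 112 151 278 298 295 297 296 296 295 298 250 164 122 104 149 269 290]
 [281 246 123 112 157 275 298 297 299 295 296 298 295 245 162 135 100 136 251 287]
 [282 244 122 114 153 237 293 298 298 296 298 294 285 200 155 131 109 130 242 283]
 [283 249 123 111 141 189 260 296 297 299 297 290 232 127 160 124 107 150 260 285]
 [283 263 149 114 126 161 181
[... 179 characters left out ...]
162 169 153 121 105 106 106 209 281 282]
 [284 284 283 218 128 107 111 123 132 143 136 132 118 105 106 160 225 258 288 288]
 [278 282 285 279 222 145 108 106 108 112 103 107 107 113 174 262 288 284 281 282]
 [278 283 288 287 283 250 187 148 120 114 115 121 147 213 269 293 292 288 285 282]
 [284 282 286 282 283 280 277 261 252 252 247 258 267 284 290 293 294 291 288 289]
 [283 286 284 287 290 282 285 284 285 288 292 287 283 286 291 291 292 294 289 285]]
[352 189  20   6  41] [361.8  191.54] [ 597.6 -232.3   52. ]
[348 198   3  18  48] [349.08 207.  ] [ 554.3 -197.4   52. ]
[366 201   5  17  29] [368.21 209.31] [ 549.  -248.8   52. ]
[350 233   9   6  32] [354.16 235.81] [ 476.6 -210.3   52. ]
```

```bash
python3 - <<'E'
from h import *
s=snap("top");im=s["image"];g=im.sum(2).astype(int)
m=np.zeros(g.shape,np.uint8);m[184:216,194:222]=g[184:216,194:222]>215
n,l,st,ce=cv2.connectedComponentsWithStats(m)
j=l[198,207];c=cv2.findContours((l==j).astype(np.uint8),0,1)[0][0];e=cv2.fitEllipse(c);print("lid",e)
for z in(80,85):print(onz(s,e[0],z).round(1))
# tripod by subpixel radial edge fit, skipping leg
P=[]
for t in np.deg2rad(np.arange(0,360,5)):
    if 10<np.rad2deg(t)<80: continue
    rr=np.arange(10,22,.1);x=208.9+rr*np.cos(t);y=201.2+rr*np.sin(t)
    v=cv2.remap(g.astype(np.float32),x.astype(np.float32)[None],y.astype(np.float32)[None],1)[0]
    i=np.where(v<200)[0][-1];P.append(onz(s,(x[i],y[i]),40)[:2])
P=np.array(P);A=np.c_[2*P,np.ones(len(P))];q=np.linalg.lstsq(A,(P**2).sum(1),rcond=None)[0]
print("tripod",q[:2],np.sqrt(q[2]+q[:2]@q[:2]))
for n,p,z in[("hinge",(356.2,234.4),48),("jl",(348.4,169),50),("jr",(379.4,173.5),50)]:print(n,onz(s,p,z).round(1))
# rest blue
h=cv2.cvtColor(im,cv2.COLOR_BGR2HSV);b=np.zeros(g.shape,np.uint8)
b[165:255,330:395]=((h[:,:,1]>120)&(abs(h[:,:,0].astype(int)-110)<20))[165:255,330:395]
c=max(cv2.findContours(b,0,1)[0],key=cv2.contourArea);print(cv2.boxPoints(cv2.minAreaRect(c)), cv2.approxPolyDP(c,2,True)[:,0].tolist())
a=snap("scene");im=a["image"]
for n,f in(("s",a),("t",s)):
  big=cv2.resize(f["image"],None,fx=1,fy=1)
# crucible candidate from scene: colour mask reddish
h=cv2.cvtColor(im,cv2.COLOR_BGR2HSV)
mm=np.zeros(h.shape[:2],np.uint8);mm[225:262,315:350]=(im[225:262,315:350,2].astype(int)-im[225:262,315:350,0]>45)
c=max(cv2.findContours(mm,0,1)[0],key=cv2.contourArea);x=c[:,0,:];print("cruc px",x.min(0),x.max(0),cv2.contourArea(c))
np.set_printoptions(linewidth=250)
print((im[228:258,316:348,2].astype(int)-im[228:258,316:348,0])[::2])
E
```

```text
lid ((207.70623779296875, 198.27066040039062), (16.287296295166016, 17.103572845458984), 84.21009063720703)
[564.7 178.   80. ]
[563.5 177.2  85. ]
tripod [565.09337627 181.48727623] 44.12011154002782
hinge [ 481.1 -216.4   48. ]
jl [ 660.7 -196.9   50. ]
jr [ 649.8 -281.8   50. ]
[[340.32452 237.93585]
 [351.03394 180.81888]
 [374.15845 185.15472]
 [363.44904 242.2717 ]] [[352, 181], [351, 198], [348, 200], [341, 237], [363, 242], [367, 221], [360, 236], [354, 239], [351, 236], [348, 211], [351, 212], [354, 228], [358, 230], [367, 214], [373, 186]]
cruc px [340 239] [341 240] 0.5
[[18 19 19 19 20 18 18 19 19 19 19 19 19 19 19 19 19 19 19 19 19 18 19 19 19 19 19 19 18 19 19 19]
 [19 19 18 19 19 19 18 18 19 19 19 20 20 20 20 21 20 20 20 21 20 18 20 20 19 19 19 19 18 19 18 18]
 [19 19 19 19 19 19 20 20 21 21 22 22 23 22 22 22 22 22 22 22 21 22 22 22 22 21 18 19 18 18 19 18]
 [19 20 18 20 19 20 21 21 22 22 22 22 21 22 22 22 22 22 22 21 23 22 22 22 22 21 17 18 18 18 19 19]
 [19 19 19 19 18 21 21 22 22 22 22 22 22 22 21 22 22 22 22 22 23 22 21 20 21 22 19 18 18 18 19 19]
 [18 19 20 18 19 
[... 273 characters left out ...]
19 18]
 [12 11 10 10 10 11 16 22 25 26 27 29 31 32 33 35 36 35 34 32 32 29 26 21 14  9  9 10 12 14 17 19]
 [11 11 11 11 11 12 18 22 24 25 25 26 27 27 26 27 27 27 26 26 25 25 24 21 14 10  9 10  9  9 11 13]
 [12 11 12 11 11 12 19 22 24 25 26 25 27 27 27 26 27 26 26 25 25 24 23 21 12 11 10 10 10  9 10 10]
 [11 11 12 12 11 12 19 23 24 25 26 27 27 25 26 26 27 26 25 25 25 24 22 18 12 11 11 11 10 10  9 10]
 [11 12 12 12 12 12 16 21 25 25 25 27 26 26 26 26 26 26 26 25 24 24 22 17 12 11 11 11 11 11 11 11]
 [10 10 11 12 11 12 11 15 18 22 25 25 26 26 27 26 26 26 25 24 23 20 16 12 12 11 11 11 11 10 10 11]
 [11 11 11 12 11 12 11 11 11 13 13 15 17 19 18 19 19 19 16 15 12 12 11 11 12 12 11 11 10 11 11 12]]
```

```bash
python3 - <<'E'
from h import *
a=snap("scene");s=snap("top")
for x,y in((564,178),(565,181.5)):
  print(proj(a,[[x,y,40],[x,y,58],[x,y,76],[x,y,80.5]]).round(1).tolist())
print(proj(a,[[565,181.5,40]]))
# crucible wall centre col ~330.8,row 247 -> z58 ; bottom front edge row
print(onz(a,(330.8,247),58), onz(s,(256,207),55))
# direction checks in world for rest edges (z: bar top 30, base 6)
def q(p):return (320+(p[0]-400)/5,160+p[1]/3.3333)
for n,p1,p2,z in(("bar",(525,90),(700,107),30),("base",(503,262),(620,275),6),("baseL",(503,262),(545,130),6)):
  d=onz(s,q(p2),z)-onz(s,q(p1),z);print(n,onz(s,q(p1),z).round(),onz(s,q(p2),z).round(),np.rad2deg(np.arctan2(d[1],d[0])))
# scene: pads & jaws, crop origin (175,165) scale 400/88
def k(p):return (175+(p[0]-400)/4.545,165+(p[1]-300)/4.545)
pts={"padFar_topL":((555,375),54),"padFar_topR":((632,357),54),"padNear_topL":((605,410),54),"padNear_topR":((670,383),54),"jawfar_tip":((420,413),50),"jawnear_tip":((483,472),50),"hinge":((714,355),48)}
for n,(p,z) in pts.items():print(n,onz(a,k(p),z).round(1))
E
```

```text
[[331.4, 251.1], [331.8, 244.6], [332.3, 238.0], [332.4, 236.4]]
[[332.3, 251.9], [332.7, 245.5], [333.2, 238.9], [333.4, 237.2]]
[[332.25921274 251.94821776]]
[572.36300089 182.10835587  58.        ] [548.79071668  51.76796918  55.        ]
bar [ 615. -190.   30.] [ 602. -287.   30.] -97.33734474089148
base [ 475. -180.    6.] [ 465. -245.    6.] -98.4889929155612
baseL [ 475. -180.    6.] [ 587. -204.    6.] -12.150278068622425
padFar_topL [ 577.8 -259.3   54. ]
padFar_topR [ 529.  -244.4   54. ]
padNear_topL [ 582.8 -202.2   54. ]
padNear_topR [ 533.5 -201.    54. ]
jawfar_tip [ 661.  -284.5   50. ]
jawnear_tip [ 673.4 -199.9   50. ]
hinge [ 483.4 -218.9   48. ]
```

{"fn": "move_arm", "kwargs": {"motion": "3 -3.5 0 0 0 0;6 -7 0 0 0 0;9 -10 0 0 0 0;12 -13.5 0 0 0 0;15 -17 0 0 0 0;18 -20 0 0 0 0;21 -23.5 0 0 0 0;24 -26.5 -2 0 0 0;27 -30 -4 0 0 0;30 -33 -6 0 0 0", "fingers": 0, "squeeze": 40}}

```text
time: 1.18
tool_pos: [502.7, 251.0, 188.2]
tcp_rot: [-89.9, -0.1, -22.2]
ft_force: [0.5, 0.5, -0.8]
finger_gap: 0.3
```

{"fn": "move_arm", "kwargs": {"motion": "1.9 -2.1 -2 0 0 0;3.8 -4.2 -4 0 0 0;3.8 -4.2 -6 0 0 0;3.8 -4.2 -7 0 0 0;3.8 -4.2 -7 0 0 0;3.8 -4.2 -7 0 0 0;3.8 -4.2 -7 0 0 0"}}

```text
time: 1.77
tool_pos: [539.4, 211.7, 119.1]
tcp_rot: [-89.9, -0.1, -22.1]
ft_force: [0.9, 0.4, 0.3]
finger_gap: 0.0
```

```bash
python3 - <<'E'
from h import *
a=snap("scene")["image"];b=snap("top")["image"]
c=lambda im,x,y,w,h:np.clip(cv2.resize(im[y:y+h,x:x+w],(400,300),interpolation=2)*1.6,0,255).astype(np.uint8)
cv2.imwrite("pics/c2.png",np.hstack([c(a,290,205,80,60),c(b,170,160,80,60)]))
print(readout.sense()["tool_pos"],readout.sense()["ft_force"])
E
```

```text
[539.70098043 211.71078379 119.4901632 ] [ 0.41639079  0.14263725 -0.7523606 ]
```

View pics/c2.png

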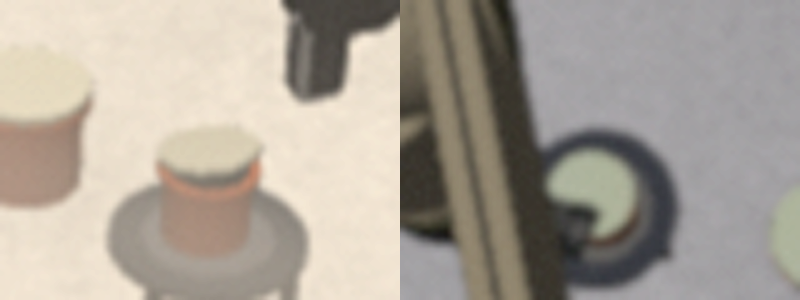

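Moves count from the pose actually reached, so the tool is still short of the lid. The picture shows the lid's raised edge towards the right and front of the scene view, which is about +y.

{"fn": "move_arm", "kwargs": {"motion": "1.3 -1.5 0 0 0 0;2.5 -2.9 0 0 0 0;2.5 -2.9 -1 0 0 0;2.5 -2.9 -2 0 0 0;2.5 -2.9 -2.2 0 0 0;2.5 -2.9 -2.2 0 0 0;2.5 -2.9 -2.2 0 0 0"}}

```text
time: 2.45
tool_pos: [563.2, 182.3, 95.2]
tcp_rot: [-90.0, 0.1, -22.2]
ft_force: [-0.4, 0.3, 0.0]
finger_gap: -0.1
```

{"fn": "move_arm", "kwargs": {"motion": "0 0 -0.2 0 0 0;0 0 -0.4 0 0 0;0 0 -0.6 0 0 0;0 0 -0.8 0 0 0;0 0 -1 0 0 0;0 0 -1.1 0 0 0;0 0 -1.2 0 0 0;0 0 -1.2 0 0 0"}}

```text
time: 3.12
tool_pos: [564.2, 181.7, 83.6]
tcp_rot: [-90.0, -0.0, -22.2]
ft_force: [0.7, 0.1, 0.7]
finger_gap: 0.2
```

{"fn": "move_arm", "kwargs": {"motion": "0 0 -0.1 0 0 0;0 0 -0.2 0 0 0;0 0 -0.2 0 0 0;0 0 -0.2 0 0 0"}}

```text
time: 3.45
tool_pos: [564.0, 181.5, 81.5]
tcp_rot: [-90.0, -0.0, -22.2]
ft_force: [0.2, 0.8, 1.4]
finger_gap: 0.2
```

```bash
python3 - <<'E'
from h import *
a=snap("scene")["image"];b=snap("top")["image"]
c=lambda im,x,y,w,h:np.clip(cv2.resize(im[y:y+h,x:x+w],(400,300),interpolation=2)*1.6,0,255).astype(np.uint8)
cv2.imwrite("pics/c3.png",np.hstack([c(a,290,205,80,60),c(b,170,160,80,60)]))
E
```

```text
(no output)
```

View pics/c3.png

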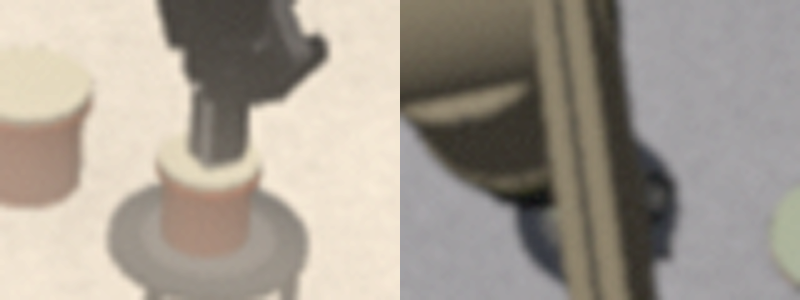

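The lid now looks almost level under the fingertips. I'll keep pressing until the force rises against the rim.

{"fn": "move_arm", "kwargs": {"motion": "0 0 -0.1 0 0 0;0 0 -0.1 0 0 0;0 0 -0.2 0 0 0;0 0 -0.2 0 0 0;0 0 -0.2 0 0 0"}}

```text
time: 3.97
tool_pos: [564.2, 181.7, 80.4]
tcp_rot: [-90.0, -0.0, -22.2]
ft_force: [-3.2, 0.4, 8.7]
finger_gap: 0.4
```

{"fn": "move_arm", "kwargs": {"motion": "0 0 -0.1 0 0 0;0 0 -0.1 0 0 0;0 0 -0.1 0 0 0"}}

```text
time: 4.22
tool_pos: [564.4, 181.7, 80.2]
tcp_rot: [-90.0, -0.0, -22.2]
ft_force: [-5.7, -0.4, 13.6]
finger_gap: -0.0
```

{"fn": "move_arm", "kwargs": {"motion": "0 0 1 0 0 0;-1 -3 3 0 0 0;-2 -6 6 0 0 0;-3 -9.5 8 0 0 2;-4 -13 10 0 0 4;-4 -17 10 0 0 6;-4 -21 10 0 0 8;-3 -25 9 0 0 10;-3 -29 8 0 0 12;-3 -32 7 0 0 14", "fingers": 8.5}}

```text
time: 5.05
tool_pos: [533.7, -141.6, 148.5]
tcp_rot: [-90.1, -0.0, -8.2]
ft_force: [0.3, -0.9, 0.5]
finger_gap: 84.9
```

```bash
python3 - <<'E'
from h import *
a=snap("scene")["image"];b=snap("top")["image"]
c=lambda im,x,y,w,h:np.clip(cv2.resize(im[y:y+h,x:x+w],(400,300),interpolation=2)*1.6,0,255).astype(np.uint8)
cv2.imwrite("pics/c4.png",np.hstack([c(a,290,205,80,60),c(b,170,160,80,60)]))
print(readout.sense()["tool_pos"],readout.sense()["tcp_rot"])
E
```

```text
[ 532.06832568 -142.62491771  146.30968998] [-90.05931883   0.21070614  -8.4077854 ]
```

View pics/c4.png

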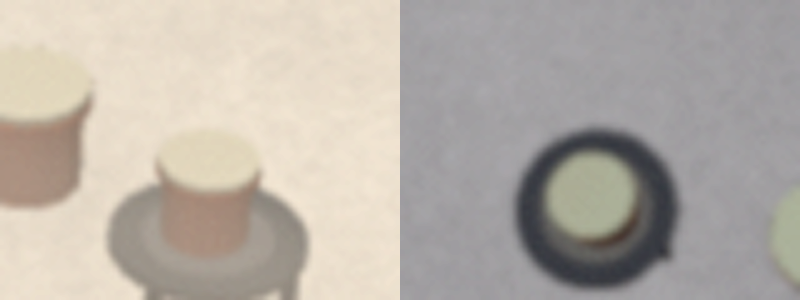

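{"fn": "move_arm", "kwargs": {"motion": "1 -3 0 0 0 0;2 -6 -1 0 0 0.3;2.4 -8.4 -3 0 0 0.5;2.4 -8.4 -5.5 0 0 0.5;2.4 -8.4 -5.5 0 0 0.5;2.4 -8.4 -5.5 0 0 0.5;2.4 -8.4 -5.5 0 0 0.5"}}

```text
time: 5.73
tool_pos: [558.2, -221.6, 94.5]
tcp_rot: [-90.0, 0.0, -7.7]
ft_force: [-0.4, 1.1, 0.3]
finger_gap: 85.0
```

```bash
python3 - <<'E'
from h import *
A=snap("scene");a=A["image"];S=snap("top");b=S["image"]
c=lambda im,x,y,w,h:np.clip(cv2.resize(im[y:y+h,x:x+w],(400,300),interpolation=2)*1.8,0,255).astype(np.uint8)
cv2.imwrite("pics/c5.png",np.hstack([c(a,165,145,108,81),c(b,310,150,108,81)]))
print(readout.sense()["tool_pos"],readout.sense()["tcp_rot"])
# lid now
g=b.sum(2).astype(int);m=np.zeros(g.shape,np.uint8);m[184:216,194:222]=g[184:216,194:222]>210
n,l,st,ce=cv2.connectedComponentsWithStats(m);e=cv2.fitEllipse(cv2.findContours((l==l[198,207]).astype(np.uint8),0,1)[0][0])
print("top lid",e,onz(S,e[0],80.5))
h=a.astype(int);d=h[:,:,1]-h[:,:,0]  # yellowish
np.set_printoptions(linewidth=250)
print((a.sum(2).astype(int))[228:248:1,318:346])
E
```

```text
[ 559.12357766 -221.93863943   95.64557308] [-90.04382926  -0.14117569  -7.65872918]
top lid ((207.5502471923828, 198.7286376953125), (16.217525482177734, 17.857851028442383), 57.86190414428711) [563.30370142 178.27792709  80.5       ]
[[414 412 414 412 414 414 412 412 412 419 423 420 420 421 423 422 419 417 418 419 421 420 417 417 415 417 419 420]
 [414 413 412 414 415 414 417 416 418 422 420 422 418 421 423 420 418 415 420 417 421 423 423 420 420 417 411 414]
 [416 414 412 413 414 417 417 417 419 416 415 412 411 410 411 411 411 412 418 417 419 421 422 421 417 414 411 413]
 [414 416 415 414 414 414 413 408 400 403 399 399 397 395 400 400 397 401 406 414 417 418 420 420 416 414 414 415]
 [417 418 415 414 411 407 400 396 396 393 394 391 389 391 392 390 393 393 396 399 407 414 420 421 422 416 415 414]
 [413 416 412 411 403 396 393 392 389 391 393 390 390 394 394 389 393 392 393 391 394 400 411 418 421 418 417 418]
 [411 415 411 405 395 393 392 392 390 393 390 392 391 391 390 391 391 393 391 389 391 391 401 412 420 417 417 417]
 [409 411 411 398 391 390 390 389 390 392 391 390 391 394 3
[... 736 characters left out ...]
 425 422]
 [362 326 297 282 264 255 264 282 305 321 336 356 361 363 361 362 362 356 345 326 296 272 258 280 361 401 415 423]
 [297 275 264 266 259 256 261 265 274 278 289 302 305 306 308 302 305 300 292 278 255 246 244 253 290 336 372 401]
 [266 266 270 268 260 262 266 264 265 265 270 271 267 273 274 274 270 268 263 257 251 247 246 250 254 266 294 339]
 [267 272 269 274 267 261 266 265 265 266 267 267 263 266 264 263 263 261 259 256 252 248 255 258 253 251 252 273]
 [272 272 278 282 270 263 267 268 266 268 269 269 265 265 266 265 261 262 261 258 255 256 262 266 257 257 256 251]
 [276 277 286 287 274 265 266 270 271 270 269 271 271 268 268 266 266 264 259 262 257 261 274 274 267 260 258 254]]
```

View pics/c5.png

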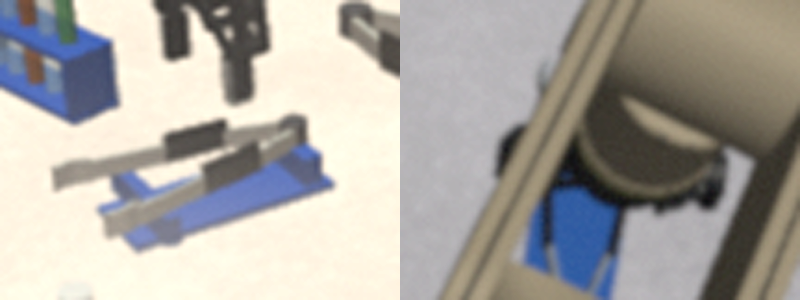

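```bash
python3 - <<'E'
from h import *
A=snap("scene")
print(onz(A,(331.2,236.2),80.5))
import numpy as np
c=np.array([558.8,-221.8,95]);z=np.array([.133,.991,0])
for h in(0,13): print(proj(A,[c+z*42.5+[0,0,h],c-z*42.5+[0,0,h],c+z*57+[0,0,h],c-z*57+[0,0,h]]).round(1).tolist())
print("tips seen",(165+175/3.704,145+57/3.704),(165+240/3.704,145+100/3.704))
E
```

```text
[565.44055977 175.6803848   80.5       ]
[[229.6, 176.4], [214.0, 165.1], [232.4, 178.4], [211.5, 163.3]]
[[229.3, 172.1], [213.7, 161.0], [232.2, 174.1], [211.1, 159.2]]
tips seen (212.2462203023758, 160.3887688984881) (229.7948164146868, 171.99784017278617)
```

{"fn": "move_arm", "kwargs": {"motion": "-0.2 -0.5 0 0 0 0;-0.2 -0.5 -2 0 0 0;-0.2 -0.5 -4 0 0 0;-0.2 -0.5 -6 0 0 0;-0.2 -0.5 -7.5 0 0 0;-0.2 -0.5 -7.5 0 0 0;-0.2 -0.5 -7.5 0 0 0"}}

```text
time: 6.47
tool_pos: [555.5, -227.2, 18.5]
tcp_rot: [-90.0, 0.1, -7.7]
ft_force: [0.0, -0.5, -0.3]
finger_gap: 84.8
```

{"fn": "move_arm", "kwargs": {"motion": "0 0 0 0 0 0;0 0 0 0 0 0;0 0 0 0 0 0;0 0 0 0 0 0;0 0 0 0 0 0", "fingers": 5.4, "squeeze": 30}}

```text
time: 6.88
tool_pos: [557.9, -228.3, 21.2]
tcp_rot: [-90.1, -0.2, -7.7]
ft_force: [0.5, -0.0, 5.9]
finger_gap: 54.1
```

{"fn": "move_arm", "kwargs": {"motion": "0 0 0.5 0 0 0;0 0 1.5 0 0 0;0 0 3 0 0 0;0 0 5 0 0 0;0 0 7 0 0 0;0 0 9 0 0 0;0 0 10 0 0 0;0 0 10 0 0 0"}}

```text
time: 7.55
tool_pos: [558.1, -228.4, 122.8]
tcp_rot: [-90.1, -0.3, -7.7]
ft_force: [1.3, 0.1, 0.2]
finger_gap: 54.3
```

```bash
python3 - <<'E'
from h import *
A=snap("scene");a=A["image"];S=snap("top");b=S["image"]
c=lambda im,x,y,w,h:np.clip(cv2.resize(im[y:y+h,x:x+w],(400,300),interpolation=2)*1.8,0,255).astype(np.uint8)
cv2.imwrite("pics/c6.png",np.hstack([c(a,165,125,108,81),c(b,310,120,132,99)]))
print(readout.sense())
E
```

```text
{'time': 7.65, 'joint_pos': array([-2.71305958e+01,  1.20466801e+01,  9.21608698e+01, -1.69737342e-03,
        7.57508790e+01, -1.09413308e+02]), 'qd': array([-0.01533326,  1.41069969,  1.4566972 ,  0.04485199, -0.2230078 ,
        0.10122321]), 'joint_efforts': array([ 7.52077787e-03, -6.11232662e+01, -4.98261452e+01, -3.94093338e-03,
        4.00955603e-02, -3.59698761e-04]), 'tool_pos': array([ 556.12664413, -227.44092247,  118.73209248]), 'tcp_rot': array([-9.00153693e+01, -3.86607365e-02, -7.71686527e+00]), 'ft_force': array([-0.73250153, -0.05454036, -0.96490694]), 'wrist_torque': array([-0.00953668,  0.03455677,  0.01630144]), 'finger_gap': 54.079446549618666}
```

View pics/c6.png

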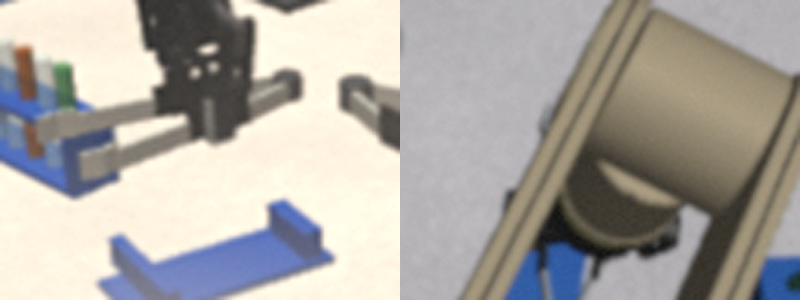

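{"fn": "move_arm", "kwargs": {"motion": "-1 1 0 0 0 0;-3 3 0 0 0 0;-6 5 0 0 0 1;-8 8 0 0 0 2;-10 11 0 0 0 3;-12 14 0 0 0 4;-14 17 0 0 0 5;-15 20 0 0 0 6;-16 23 0 0 0 7;-16.2 25 0 0 0 7.7"}}

```text
time: 8.48
tool_pos: [391.1, 24.7, 116.6]
tcp_rot: [-90.0, 0.2, 0.1]
ft_force: [0.7, 1.2, -1.3]
finger_gap: 54.2
```

{"fn": "move_arm", "kwargs": {"motion": "0 2 0 0 0 0;0 4.5 0 0 0 0;0 7 0 0 0 0;0 9.5 0 0 0 0;0 12 -1 0 0 0;0 14 -2 0 0 0;0 15 -3 0 0 0;0 15.5 -4 0 0 0;0 15.5 -5 0 0 0;0 15.5 -5 0 0 0"}}

```text
time: 9.32
tool_pos: [391.7, 176.6, 65.3]
tcp_rot: [-90.1, 0.3, 0.0]
ft_force: [-0.1, 0.8, -0.8]
finger_gap: 54.1
```

```bash
python3 - <<'E'
from h import *
A=snap("scene");a=A["image"];S=snap("top");b=S["image"]
c=lambda im,x,y,w,h:np.clip(cv2.resize(im[y:y+h,x:x+w],(400,300),interpolation=2)*1.8,0,255).astype(np.uint8)
cv2.imwrite("pics/c7.png",np.hstack([c(a,290,160,128,96),c(b,150,160,128,96)]))
t=readout.sense();print(t["tool_pos"],t["tcp_rot"],t["finger_gap"],t["joint_pos"],t["time"])
E
```

```text
[393.2733562  176.64837969  67.63911074] [-9.00536834e+01  1.22416758e-01 -6.14550970e-02] 54.02191224725921 [ 1.73802849e+01 -1.08585465e+01  1.20972772e+02 -1.54526785e-02
  7.00186547e+01 -7.25530201e+01] 9.4167
```

View pics/c7.png

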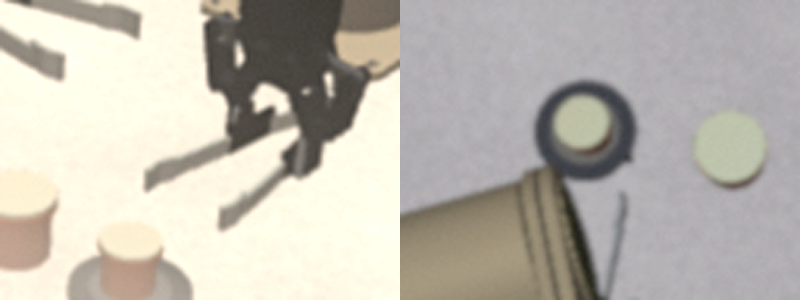

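```bash
python3 - <<'E'
from h import *
A=snap("scene");S=snap("top")
print("far pred",[proj(A,[[507,177-h,z]]).round(1).tolist() for h in(36,42) for z in(77,97)])
print("near pred",[proj(A,[[507,177+h,z]]).round(1).tolist() for h in(36,42) for z in(77,97)])
for n,t,bm in(("far",(337.,215.),(337.4,220.8)),("near",(360.7,226.2),(360.7,233.6))):
    print(n,[onz(A,t,z).round(1).tolist() for z in(94,97,100)],[onz(A,bm,z).round(1).tolist() for z in(74,77,80)])
# right jaw tip in top
print("top right jaw tip",onz(S,(150+622/3.125-128,160+193/3.125),97))
# sharper px: jaw column profiles
a=A["image"].sum(2).astype(int)
np.set_printoptions(linewidth=250)
print(a[212:224,333:346]);print(a[223:237,357:370])
E
```

```text
far pred [[[336.0, 221.0]], [[336.5, 213.8]], [[334.0, 220.0]], [[334.5, 212.8]]]
near pred [[[360.8, 233.7]], [[361.6, 226.3]], [[363.0, 234.8]], [[363.8, 227.4]]]
far [[506.5, 142.2, 94.0], [510.2, 145.1, 97.0], [514.0, 148.0, 100.0]] [[500.3, 139.9, 74.0], [503.9, 142.7, 77.0], [507.6, 145.5, 80.0]]
near [[504.5, 208.9, 94.0], [508.3, 211.4, 97.0], [512.0, 213.9, 100.0]] [[503.2, 210.2, 74.0], [506.9, 212.6, 77.0], [510.5, 215.1, 80.0]]
top right jaw tip [499.91151797 137.6756145   97.        ]
[[410 410 410 394 377 338 280 235 233 234 235 236 234]
 [405 408 392 339 314 278 233 223 230 239 237 233 230]
 [410 407 371 280 236 225 219 225 235 236 237 231 232]
 [414 408 363 271 219 213 215 226 232 235 234 237 261]
 [411 409 367 276 221 216 218 229 237 244 256 280 333]
 [416 410 360 269 224 217 228 262 282 308 331 355 392]
 [418 413 349 259 216 233 285 337 361 392 404 406 411]
 [420 412 338 261 253 310 369 402 413 417 413 411 408]
 [417 409 358 313 333 391 416 420 416 412 408 408 408]
 [414 417 409 392 404 423 422 417 414 413 412 411 416]
 [414 417 420 422 424 423 420 418 416 415 417 417 416]
 [417 420 423 425 426 420 418 415 414 415 416 415 420]]
[[414 418 419 412 409 403 388 363 334 297 249 231 217]
 [414 418 414 403 390 370 341 310 274 245 223 224 211]
 [414 413 395 350 329 309 276 248 232 222 217 221 224]
 [417 414 369 278 256 249 236 231 225 220 215 233 276]
 [425 417 357 256 225 230 231 230 227 221 240 286 355]
 [424 414 353 253 227 236 236 234 229 252 308 364 408]
 [417 404 336 248 225 234 235 234 254 314 388 414 418]
 [414 390 305 241 228 235 240 257 309 372 417 422 416]
 [416 386 294 233 239 262 293 327 373 410 420 420 416]
 [417 395 319 266 293 341 371 398 417 424 422 420 421]
 [420 411 378 351 373 407 416 426 424 423 423 422 421]
 [420 423 417 411 414 422 426 425 421 423 423 423 422]
 [420 420 423 421 420 419 420 421 422 419 421 419 418]
 [421 422 423 423 417 417 420 421 420 418 421 416 414]]
```

Both views put the jaws in line with the crucible: jaw mid-height is about 87 mm, and they need to move about 72 mm ahead. Next I'll descend and then advance.

{"fn": "move_arm", "kwargs": {"motion": "0 0 -0.7 0 0 0;0 0 -1.6 0 0 0;0 0 -2.4 0 0 0;0 0 -2.8 0 0 0;1.5 0 -2.8 0 0 0;3 0 -2.8 0 0 0;4.5 0 -2.8 0 0 0;6 0 -2.8 0 0 0;7.2 0 -2.8 0 0 0;7.2 0 -2.8 0 0 0"}}

```text
time: 10.35
tool_pos: [467.9, 177.5, 40.4]
tcp_rot: [-90.0, -0.1, -0.1]
ft_force: [0.5, 0.3, -0.5]
finger_gap: 54.1
```

```bash
python3 - <<'E'
from h import *
A=snap("scene");a=A["image"];S=snap("top");b=S["image"]
c=lambda im,x,y,w,h:np.clip(cv2.resize(im[y:y+h,x:x+w],(400,300),interpolation=2)*1.8,0,255).astype(np.uint8)
cv2.imwrite("pics/c8.png",np.hstack([c(a,290,200,80,60),c(b,165,165,80,60)]))
t=readout.sense();print(t["tool_pos"],t["tcp_rot"],t["finger_gap"],t["ft_force"],t["time"])
E
```

```text
[465.51960931 177.4629028   39.90154721] [-9.00161708e+01  8.00622227e-02 -3.84488082e-02] 53.64009086672524 [-1.14952468 -0.01358428 -2.25683829] 10.45
```

View pics/c8.png

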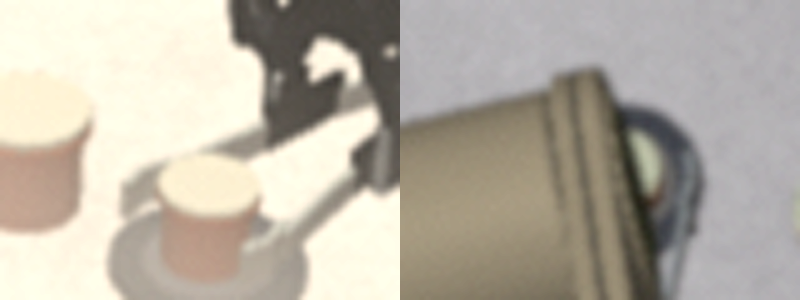

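```bash
python3 - <<'E'
from h import *
A=snap("scene")
print("near tip seen",(290+242/5,200+236/5),(290+242/5,200+255/5),"far",(290+122/5,200+184/5),(290+122/5,200+216/5))
for x in(570,575,580):print(x,proj(A,[[x,212,69.5],[x,212,49.5],[x,143,69.5],[x,143,49.5]]).round(1).tolist())
E
```

```text
near tip seen (338.4, 247.2) (338.4, 251.0) far (314.4, 236.8) (314.4, 243.2)
570 [[342.4, 248.2], [341.7, 255.5], [318.5, 235.0], [318.1, 242.2]]
575 [[340.9, 249.2], [340.3, 256.5], [317.0, 235.9], [316.6, 243.1]]
580 [[339.4, 250.1], [338.8, 257.5], [315.5, 236.8], [315.2, 244.1]]
```

{"fn": "move_arm", "kwargs": {"motion": "0 0 0 0 0 0;0 0 0 0 0 0;0 0 0 0 0 0;0 0 0 0 0 0", "fingers": 4.5, "squeeze": 50}}

```text
time: 10.83
tool_pos: [465.7, 177.7, 40.6]
tcp_rot: [-90.0, -0.0, -0.0]
ft_force: [0.9, 0.3, -0.4]
finger_gap: 44.6
```

{"fn": "move_arm", "kwargs": {"motion": "0 0 0 0 0 0;0 0 0 0 0 0;0 0 0 0 0 0;0 0 0 0 0 0;0 0 0 0 0 0;0 0 0 0 0 0", "fingers": 2, "squeeze": 50}}

```text
time: 11.33
tool_pos: [466.1, 177.7, 40.7]
tcp_rot: [-90.0, -0.0, -0.0]
ft_force: [-1.3, 0.0, 1.3]
finger_gap: 38.8
```

{"fn": "move_arm", "kwargs": {"motion": "0 0 0.2 0 0 0;0 0 0.5 0 0 0;0 0 1 0 0 0;0 0 1.6 0 0 0;0 0 2.3 0 0 0;0 0 3 0 0 0;0 0 3.7 0 0 0;0 0 4.4 0 0 0;0 0 5 0 0 0;0 0 5 0 0 0"}}

```text
time: 12.17
tool_pos: [467.2, 177.9, 92.5]
tcp_rot: [-90.0, -0.2, -0.0]
ft_force: [-0.8, 0.9, -1.8]
finger_gap: 38.9
```

{"fn": "move_arm", "kwargs": {"motion": "0 0 0.5 0 0 0;0 0 1.2 0 0 0;0 0 2 0 0 0;0 0 2.8 0 0 0;0 0 3.6 0 0 0;0 0 4.3 0 0 0;0 0 4.8 0 0 0;0 0 5 0 0 0;0 0 5 0 0 0;0 0 5 0 0 0"}}

```text
time: 13.0
tool_pos: [465.9, 177.6, 140.4]
tcp_rot: [-90.0, 0.0, -0.0]
ft_force: [-0.4, -0.1, -1.7]
finger_gap: 39.0
```

```bash
python3 - <<'E'
from h import *
A=snap("scene");a=A["image"];S=snap("top");b=S["image"]
c=lambda im,x,y,w,h:np.clip(cv2.resize(im[y:y+h,x:x+w],(400,300),interpolation=2)*1.7,0,255).astype(np.uint8)
cv2.imwrite("pics/c9.png",np.hstack([c(a,270,165,120,90),np.clip(cv2.resize(a,(400,300))*1.6,0,255).astype(np.uint8)]))
t=readout.sense();print(t["tool_pos"],t["tcp_rot"],t["finger_gap"],t["ft_force"],t["time"])
for z in(140,176,180.5):print(z,proj(A,[[565.4,175.7,z],[565.4-16,175.7+16,z],[565.4+16,175.7-16,z]]).round(1).tolist())
E
```

```text
[465.64560546 177.52313947 140.01152704] [-9.00159594e+01  5.29885923e-02 -1.61268902e-02] 39.06189498808106 [ 0.52905939  0.07013215 -2.01393899] 13.1
140 [[332.8, 213.4], [343.4, 213.4], [322.2, 213.3]]
176 [[333.8, 198.8], [344.6, 198.8], [323.0, 198.7]]
180.5 [[333.9, 196.9], [344.8, 197.0], [323.1, 196.9]]
```

View pics/c9.png

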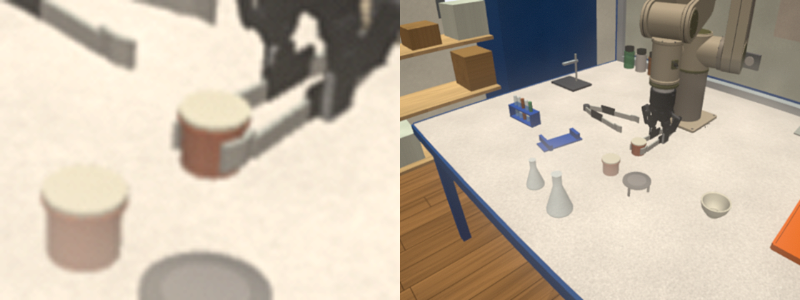

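```bash
cat > m.py <<'E'
from h import *
def meas():
    A=snap("scene");a=A["image"].astype(int)[185:225,315:355]
    red=(a[:,:,2]-a[:,:,0]>35).astype(np.uint8);y,x=np.nonzero(red)
    t=readout.sense();print(red.sum(),x.mean()+315,y.mean()+185,x.min()+315,x.max()+315,y.max()+185,t["finger_gap"],t["ft_force"].round(1),t["tool_pos"].round(1))
meas()
E
python3 m.py
```

```text
108 331.49074074074076 209.5648148148148 326 341 217 38.93796382855534 [-0.5  0.9 -2.2] [465.6 177.5 140. ]
```

{"fn": "move_arm", "kwargs": {"motion": "0 0 0.2 0 0 0;0 0 0.2 0 0 0;0 0 0.2 0 0 0;0 0 0.2 0 0 0;0 0 0.2 0 0 0;0 0 0.2 0 0 0;0 0 0.2 0 0 0;0 0 0.2 0 0 0;0 0 0.2 0 0 0;0 0 0.2 0 0 0"}}

```text
time: 13.98
tool_pos: [466.0, 177.6, 142.6]
tcp_rot: [-90.0, 0.0, -0.0]
ft_force: [0.4, 0.6, -0.7]
finger_gap: 39.1
```

```bash
python3 m.py; sleep 0.1; python3 m.py
```

```text
112 331.54464285714283 208.54464285714286 326 341 216 38.8406646614641 [ 1.1  0.5 -1.7] [466.  177.6 142.6]
107 331.7102803738318 208.58878504672896 326 341 216 38.73533984671972 [-0.  -1.1 -2. ] [466.  177.6 142.6]
```

{"fn": "move_arm", "kwargs": {"motion": "0 0 0 0 0 0;0 0 0 0 0 0;0 0 0 0 0 0;0 0 0 0 0 0;0 0 0 0 0 0;0 0 0 0 0 0;0 0 0 0 0 0;0 0 0 0 0 0;0 0 0 0 0 0;0 0 0 0 0 0"}}

```text
time: 14.92
tool_pos: [466.0, 177.6, 142.6]
tcp_rot: [-90.0, -0.0, -0.0]
ft_force: [0.8, 0.9, -1.9]
finger_gap: 38.8
```

```bash
python3 m.py
```

```text
108 331.56481481481484 208.57407407407408 326 341 216 38.450929966872295 [ 0.6 -0.  -0.7] [466.  177.6 142.6]
```

Nothing moved between checks, so I'm handing it in.

```bash
python3 -c "
from bench import r
print(r.hand_in())"
```

```text
the job is handed in; nothing more can be done
None
```

I did the job in the order asked and handed it in at about 15 s of the 51 s allowed; the hand-in reported no verdict.

- **Lid:** I pressed it with the closed fingers to z ≈ 80.2 mm at 13.6 N (a seated lid is 80.5 mm). It looked level and closed in both cameras afterwards.
- **Tongs and lift:** I took the smaller tongs from the rest, squeezed to 54 mm. Their jaws went around the small crucible and closed with 50 N, leaving 39 mm over the pads. I then lifted straight up by about 10 cm.
- **Last checks:** The crucible looks upright and closed, held only by the tongs' jaws and clear of everything. In the scene view, its position stayed the same within 0.2 px over the last second, and the arm did not move. The full scene picture taken after the lift showed nothing knocked over or visibly out of place, though I did not measure the bystanders.
- **Disagreements:**
  - The two cameras differed by about 2–3 mm on where the crucible stood, so I used the average.
  - After the lift, the lid showed about 1 px (roughly 3 mm) lower than predicted, so I raised it another 2 mm.

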